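Make up two customers' orders at the herb shop counter

TASK

Make up the two customers' orders from the stock on the counter: the green-capped bottle, the yellow tea carton and the orange-lidded jar go into the green tray, the violet-capped bottle and the violet incense carton into the white tray. Stand each one upright on the tray's floor in a compartment of its own, setting it down rather than dropping it, and leave the rest of the stock standing where it is.

Things in the scene. Friction and masses are not known exactly. Their poses are not given: they have to be found in the camera images.
- bottle_green: Small amber glass bottle with a GREEN cap and green label; belongs in the green tray. It stands upright; the body is a plain cylinder 38 mm across from 0 to 60 mm up (the place to grip), then a shoulder and a cap 26 mm across from 72 to 94 mm (total height 94 mm). 0.11 kg. Origin: centre of the underside, z up.
- tea_yellow: YELLOW tea carton with a green disc on a pale panel on its broad faces; belongs in the green tray. Standing upright, 60 mm (its x) by 38 mm (its y) by 85 mm high, sharp-edged and rigid; grip it across the 38 mm, about 55 mm up. 0.06 kg. Origin: centre of the underside, z up.
- jar_orange: White balm jar with an ORANGE screw lid and orange label; belongs in the green tray. Upright plain cylinder 56 mm across and 72 mm high, body below, lid above 50 mm, both of one diameter; grip it about 52 mm up. 0.13 kg. Origin: centre of the underside, z up.
- bottle_violet: Small amber glass bottle with a VIOLET cap and violet label; belongs in the white tray. It stands upright; the body is a plain cylinder 38 mm across from 0 to 60 mm up (the place to grip), then a shoulder and a cap 26 mm across from 72 to 94 mm (total height 94 mm). 0.11 kg. Origin: centre of the underside, z up.
- incense_violet: Square VIOLET incense-cone carton, standing upright, 36 x 36 mm and 100 mm high, pale panel on each side; belongs in the white tray. Grip it about 72 mm up, across two opposite sides (its x or y). 0.07 kg. Origin: centre of the underside, z up.
- bottle_white: Small amber glass bottle with a WHITE cap and white label, not ordered: leave it where it stands. It stands upright; the body is a plain cylinder 38 mm across from 0 to 60 mm up (the place to grip), then a shoulder and a cap 26 mm across from 72 to 94 mm (total height 94 mm). 0.11 kg. Origin: centre of the underside, z up.
- tea_red: RED tea carton with an orange disc on a pale panel, not ordered: leave it where it stands. Standing upright, 60 mm (its x) by 38 mm (its y) by 85 mm high, sharp-edged and rigid; grip it across the 38 mm, about 55 mm up. 0.06 kg. Origin: centre of the underside, z up. (Fixed shop equipment up to 0.23 m high stands at the sides, |y| above 0.54 m.)
- jar_blue: White balm jar with a BLUE screw lid and blue label, not ordered: leave it where it stands. Upright plain cylinder 56 mm across and 72 mm high, body below, lid above 50 mm, both of one diameter; grip it about 52 mm up. 0.13 kg. Origin: centre of the underside, z up. (Fixed shop equipment stands at the back, beyond x = 0.73 m, up to 0.16 m high; a flat order pad under 20 mm lies at x = 0.30 m.)
- tray_green: GREEN open order tray with three compartments in a row along its x, 232 mm long. Rigid, fixed, 80 mm wide (its y), 24 mm high in all, floor 4 mm thick, walls and dividers 4 mm thick. Origin: centre of the underside; z up. Each compartment is 72 x 72 mm inside; their centres lie at x = -76, 0 and +76 mm, y = 0. May be left or right of the stock.
- tray_white: WHITE open order tray with two compartments in a row along its x, 156 mm long. Rigid, fixed, 80 mm wide (its y), 24 mm high in all, floor 4 mm thick, walls and dividers 4 mm thick. Origin: centre of the underside; z up. Each compartment is 72 x 72 mm inside; their centres lie at x = -38 and +38 mm, y = 0.
Mind the look-alikes: they are no part of the job. There is more than one size of the incense_violet; the one meant has the size given above.

How it is judged:
At the end, for the whole second after the job is handed in: Green bottle, yellow tea and orange jar on the green tray's floor, violet bottle and violet incense on the white tray's, each upright (5 degrees) in its own compartment, released and at rest; white bottle, red tea and blue jar upright within 20 mm of where they stood (y of bottle_green in the frame of tray_green between -0.036 and 0.036 m and height (world z) of bottle_green between 0.001 and 0.008 m and angle between each of bottle_green, tea_yellow, jar_orange, bottle_violet, incense_violet, bottle_white, tea_red, jar_blue's own z axis and vertical below 0.09 rad and linear speed of each of bottle_green, tea_yellow, jar_orange, bottle_violet, incense_violet below 0.02 m/s and angular speed of each of bottle_green, tea_yellow, jar_orange, bottle_violet, incense_violet below 0.2 rad/s and y of tea_yellow in the frame of tray_green between -0.036 and 0.036 m and height (world z) of tea_yellow between 0.001 and 0.008 m and y of jar_orange in the frame of tray_green between -0.036 and 0.036 m and height (world z) of jar_orange between 0.001 and 0.008 m and ((x of bottle_green in the frame of tray_green between -0.112 and -0.04 m and x of tea_yellow in the frame of tray_green between -0.036 and 0.036 m and x of jar_orange in the frame of tray_green between 0.04 and 0.112 m) or (x of bottle_green in the frame of tray_green between -0.112 and -0.04 m and x of jar_orange in the frame of tray_green between -0.036 and 0.036 m and x of tea_yellow in the frame of tray_green between 0.04 and 0.112 m) or (x of tea_yellow in the frame of tray_green between -0.112 and -0.04 m and x of bottle_green in the frame of tray_green between -0.036 and 0.036 m and x of jar_orange in the frame of tray_green between 0.04 and 0.112 m) or (x of tea_yellow in the frame of tray_green between -0.112 and -0.04 m and x of jar_orange in the frame of tray_green between -0.036 and 0.036 m and x of bottle_green in the frame of tray_green between 0.04 and 0.112 m) or (x of jar_orange in the frame of tray_green between -0.112 and -0.04 m and x of bottle_green in the frame of tray_green between -0.036 and 0.036 m and x of tea_yellow in the frame of tray_green between 0.04 and 0.112 m) or (x of jar_orange in the frame of tray_green between -0.112 and -0.04 m and x of tea_yellow in the frame of tray_green between -0.036 and 0.036 m and x of bottle_green in the frame of tray_green between 0.04 and 0.112 m)) and y of bottle_violet in the frame of tray_white between -0.036 and 0.036 m and height (world z) of bottle_violet between 0.001 and 0.008 m and y of incense_violet in the frame of tray_white between -0.036 and 0.036 m and height (world z) of incense_violet between 0.001 and 0.008 m and ((x of bottle_violet in the frame of tray_white between -0.074 and -0.002 m and x of incense_violet in the frame of tray_white between 0.002 and 0.074 m) or (x of incense_violet in the frame of tray_white between -0.074 and -0.002 m and x of bottle_violet in the frame of tray_white between 0.002 and 0.074 m)) and distance of each of bottle_white, tea_red, jar_blue from where it was at the start of the episode below 0.02 m); the robot touches nothing.
It fails at once if one of the five ordered things is tipped over (angle between any of bottle_green, tea_yellow, jar_orange, bottle_violet, incense_violet's own z axis and vertical above 0.6 rad).
It fails at once if an ordered thing is dropped (from more than about 3 cm) or thrown: it moves faster than 0.75 m/s without being held ((contact force between bottle_green and anything else below 0.05 N and linear speed of bottle_green above 0.75 m/s) or (contact force between tea_yellow and anything else below 0.05 N and linear speed of tea_yellow above 0.75 m/s) or (contact force between jar_orange and anything else below 0.05 N and linear speed of jar_orange above 0.75 m/s) or (contact force between bottle_violet and anything else below 0.05 N and linear speed of bottle_violet above 0.75 m/s) or (contact force between incense_violet and anything else below 0.05 N and linear speed of incense_violet above 0.75 m/s)).
It fails at once if the white-capped bottle, the red tea carton or the blue-lidded jar is shifted by more than 20 mm or tipped (distance of any of bottle_white, tea_red, jar_blue from where it was at the start of the episode above 0.02 m or angle between any of bottle_white, tea_red, jar_blue's own z axis and vertical above 0.3 rad).
It also fails if it takes over 115 s, if anything falls off the work surface, if the arm or the gripper's body presses on something with over 40 N, if the wrist force passes 120 N, or if a joint passes its speed limit or range.

ROBOT

A 6-joint arm with a two-finger parallel gripper is mounted at the origin on the work surface. World frame = base frame: x ahead of the robot, y to its left, z up, the work surface at z = 0. Lengths are in m, angles in rad, forces in N, time in s.
With the tool pointing down it reaches from about 0.35 to 0.975 m from the base axis. Payload 4.9 kg.
Tool frame: the origin (TCP) lies between the finger pads; the fingertips stand 14 mm ahead of it and the grasp point (between the pads) lies 5 mm behind it (manip.finger_overhang is the distance from the TCP to the fingertips, in m); z points along the fingers, y is the line along which they close (so a half turn about z gives the same grasp; the last joint's range is limited). The gripper opens to 85 mm and grips with 20 to 120 N. Pads are 22 mm wide; open, the fingers measure 114 mm over their backs; the gripper's body (76 mm by 85 mm) begins 54 mm behind the grasp point. The pads swing forward as they close: fully open they stand 13 mm farther back than shut.
Start: joints at [-1.393, 0.053, 1.613, -0, 1.476, -0.119], TCP at [0.183, -0.598, 0.245] pointing down, gripper open.
Joint ranges: [-3.01, 3.01], [-1.01, 2.22], [0.06, 2.58], [-1.02, 4.17], [0.09, 2.62], [-3.14, 3.14]. Speed limits (rad/s): [2.57, 2.57, 3.14, 3.14, 3.14, 3.14].

INTERFACE

Orientations are given as a unit quaternion [w, x, y, z].
In Python, from plant import manip, grab_frame gives the robot as it stands.
- The arm moves only by the tool servo_tool, never from a script. Its argument "deltas" is a list that holds one entry, the list of rows, each a list of 5 numbers: the opening in per cent of the stroke, from 0 (shut) to 100 (fully open), then the shift along the world's x, y, z in m, then the turn about the world's z in degrees. A call has exactly 8 rows; each row shifts and turns the commanded pose from where the row before left it; what a row does not reach is not made up. A row lasts 1/10 s, in which the tool goes at most 50 mm and 8.59 degrees, less where a joint would pass 70% of its speed; a pose out of reach is approached as far as the arm can. A call is refused whole if a number of a shift passes 0.05 or a number of a turn 8.59, either way. A call with a gripper value outside its range is refused whole. The fingers move at their own pace and stop on an object; the grip force is fixed at half the most. Time passes only in rows, so rows that do not move let the fingers close, or fill a call up. It gives the time, the measured TCP pose, the force, the opening and the grip force at its end, in the units of the state.
- manip.state(): the state, without advancing time (a new reading comes with each control period).
- grab_frame(name): name is "scene" or "side" or "wrist"; returns a dict with "pixels" (420x560x3 uint8, red, green, blue), "z_map" (420x560 float32, m along the optical axis (not along the pixel's ray), 0 where there is no reading), "fx", "fy", "cx", "cy" (pixels), "rvec" (rotation vector, rad) and "tvec" (3), from world to camera coordinates, as OpenCV has them; the wrist camera has in their place "T_tool_cam" (4x4, takes a point from camera to tool coordinates, whose origin is the TCP and whose axes are the flange's). Camera axes: x right, y down, z forward; pixel columns grow to the right and rows downward; lengths in m; the calibration is good to about 2 mm. A picture is of the moment at which its call begins: read the wrist's pose just before it.
- manip.job_done(): hands the job in; it is judged then, once.
The state is a dict: "time": time; "joint_pos": joint angles; "joint_vel": joint speeds; "joint_efforts": joint torques, N m; "tool_pos": TCP position; "tool_rot": TCP orientation; "contact_force": force on the tool from outside, world axes, zero at the start; "ft_torque": the same for the moment, N m; "gripper_width": opening from 0.0 (shut) to 1.0 (fully open); "grasp_force": force on a finger pad.
Only numpy, scipy, OpenCV 4.12 (cv2) and the standard library are available. Lean on these libraries where they do the work, as an engineer would, in place of code of your own. Each camera call takes 0.05 s, during which the arm holds its last target. There are 200 camera calls.

## Working session

There is one attempt and no reset: what is moved stays moved. The work goes in short steps, Python scripts to look and compute and a tool call to move; the robot and the scene stay as the last step left them, time stands still between calls to the robot, and variables do not carry over. Pictures are saved under pics/ and viewed, at most 14 in all, crops included, and the job is handed in when it is done.

Besides the shell and the picture viewer there is one more tool, called as name([rows], argument=value, ...), one row to a line, values as JSON. servo_tool: Moves the arm, as the interface text tells. Its arguments: {"type":"object","properties":{"deltas":{"type":"array"}},"required":["deltas"]}

```bash
mkdir -p pics; ls
cat > h.py <<'E'
import numpy as np, cv2
from plant import manip, grab_frame
def cam(f):
    R=cv2.Rodrigues(np.array(f["rvec"],float))[0]; t=np.array(f["tvec"],float).ravel(); return R,t
def cloud(f):
    R,t=cam(f); z=f["z_map"]; v,u=np.mgrid[:z.shape[0],:z.shape[1]]
    P=np.stack([(u-f["cx"])/f["fx"]*z,(v-f["cy"])/f["fy"]*z,z],-1)
    W=(P-t)@R; W[z<=0]=np.nan; return W
def save(f,n): cv2.imwrite(f"pics/{n}.png",f["pixels"][:,:,::-1])
E
python3 - <<'E'
from h import *
for n in("scene","side"):
    f=grab_frame(n); save(f,n+"0"); np.savez(n+"0.npz",**f)
    R,t=cam(f); print(n,-R.T@t,R[2])
print(manip.state())
E
```

```text
pics
scene [ 1.13301102 -0.58119528  0.60022247] [-0.60544816  0.57904958 -0.54601658]
side [0.1608391  0.69071704 0.55610567] [ 0.3642598  -0.7426766  -0.56191304]
{'time': 0.1, 'joint_pos': array([-1.39298091e+00,  5.33444529e-02,  1.61415706e+00,  4.15639073e-05,
        1.47600969e+00, -1.19008776e-01]), 'joint_vel': array([-0.00061646, -0.00203542, -0.00095264, -0.00119604,  0.00043499,
       -0.0004474 ]), 'joint_efforts': array([ 1.64287976e-03, -3.94901955e+01, -3.71362066e+01,  2.95988480e-05,
        3.92277871e-03, -1.71241265e-05]), 'tool_pos': array([ 0.18271274, -0.59713313,  0.24415248]), 'tool_rot': array([-9.59464828e-04,  9.89006963e-01,  1.47865837e-01, -7.52386782e-06]), 'contact_force': array([-0.14297705,  0.32214268,  0.29043352]), 'ft_torque': array([-0.06110554,  0.04168894,  0.00222279]), 'grasp_force': 0.0, 'gripper_width': 1.0001740555383298}
```

View pics/scene0.png

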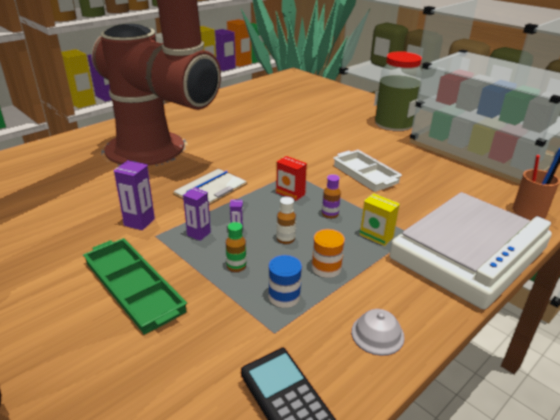

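View pics/side0.png

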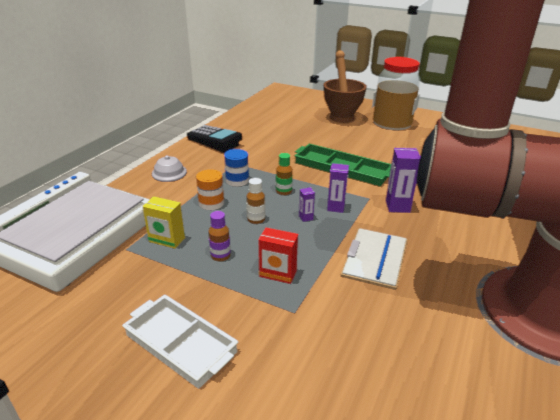

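The scene view shows the green tray at (133,283), the white tray at (366,168), and three violet cartons at (135,195), (197,214) and (237,215). The green bottle is at (236,248), violet bottle (332,197), white bottle (287,221), yellow tea (379,219), red tea (291,178), orange jar (328,254) and blue jar (285,282). Only size tells the violet cartons apart.

```bash
cat > m.py <<'E'
from h import *
Ws=[];Cs=[]
for n in("scene","side"):
    f=dict(np.load(n+"0.npz")); W=cloud(f); C=f["pixels"]
    k=np.isfinite(W[...,2])&(W[...,0]>.2)&(W[...,0]<.85)&(abs(W[...,1])<.54)&(W[...,2]>-.02)&(W[...,2]<.2)
    fl=k&(abs(W[...,2])<.008)&(W[...,0]<.7); print(n,"table z",np.median(W[fl][:,2]),W[fl][:,2].std())
    Ws.append(W[k]);Cs.append(C[k])
W=np.vstack(Ws);C=np.vstack(Cs); src=np.r_[np.zeros(len(Ws[0])),np.ones(len(Ws[1]))]
np.savez("pc.npz",W=W,C=C,src=src)
g=np.zeros((340,560),np.uint8); hi=W[:,2]>.012
ix=((W[:,0]-.2)*500).astype(int).clip(0,339); iy=((W[:,1]+.54)*500).astype(int).clip(0,559)
g[ix[hi],iy[hi]]=255; g=cv2.morphologyEx(g,cv2.MORPH_CLOSE,np.ones((3,3)))
n,L,st,ce=cv2.connectedComponentsWithStats(g)
for i in range(1,n):
    s=hi&(L[ix,iy]==i)
    if s.sum()<120: continue
    P=W[s];h=np.percentile(P[:,2],98)
    top=P[:,2]>h-.005; T=P[top]
    r=cv2.minAreaRect((T[:,:2]*1000).astype(np.float32)); ra=cv2.minAreaRect((P[:,:2]*1000).astype(np.float32))
    q=lambda r:[np.round(r[0]).tolist(),np.round(r[1]).tolist(),round(r[2])]
    print(i,s.sum(),"h",round(h,3),"top",q(r),"all",q(ra),C[s][top].mean(0).astype(int), C[s].mean(0).astype(int))
E
python3 m.py
```

```text
scene table z 0.001095238745686611 0.0015022719757704216
side table z 0.00013209795151598503 0.0015845037698003048
1 349 h 0.2 top [[225.0, 40.0], [46.0, 114.0], 2] all [[224.0, 39.0], [115.0, 48.0], 90] [59 41 34] [80 56 41]
11 314 h 0.019 top [[286.0, 4.0], [10.0, 134.0], 6] all [[286.0, 5.0], [11.0, 134.0], 6] [ 88 119 173] [ 92 120 171]
12 3601 h 0.135 top [[309.0, -196.0], [51.0, 57.0], 26] all [[311.0, -196.0], [53.0, 60.0], 24] [138  77 170] [102  70 116]
24 192 h 0.016 top [[344.0, 5.0], [18.0, 54.0], 4] all [[344.0, 5.0], [18.0, 54.0], 4] [180 173 173] [180 173 173]
26 3173 h 0.026 top [[484.0, -307.0], [92.0, 259.0], 87] all [[483.0, -307.0], [92.0, 260.0], 87] [ 60 125  66] [ 47 104  54]
28 1869 h 0.102 top [[431.0, -127.0], [39.0, 43.0], 18] all [[431.0, -126.0], [41.0, 46.0], 15] [138  81 171] [108  76 123]
29 2770 h 0.087 top [[444.0, 126.0], [61.0, 45.0], 9] all [[445.0, 126.0], [63.0, 48.0], 9] [212  59  49] [156  63  51]
30 3201 h 0.026 top [[502.0, 335.0], [91.0, 185.0], 79] all [[502.0, 335.0], [91.0, 185.0], 79] [209 210 208] [188 187 183]
31 714 h 0.07 top [[473.
[... 615 characters left out ...]
.0], [54.0, 60.0], 19] all [[684.0, -126.0], [56.0, 64.0], 19] [ 42 109 191] [ 56  92 141]
37 2082 h 0.074 top [[682.0, -14.0], [57.0, 57.0], 59] all [[683.0, -14.0], [56.0, 63.0], 20] [215 141  21] [166 110  43]
38 11981 h 0.065 top [[802.0, 220.0], [226.0, 96.0], 90] all [[796.0, 220.0], [107.0, 267.0], 0] [198 191 193] [184 180 177]
39 3121 h 0.042 top [[815.0, -270.0], [78.0, 80.0], 81] all [[816.0, -271.0], [82.0, 84.0], 79] [108 139 142] [ 88 110 111]
40 824 h 0.046 top [[845.0, -82.0], [22.0, 10.0], 90] all [[831.0, -79.0], [39.0, 74.0], 0] [176 169 170] [165 158 159]
41 437 h 0.141 top [[846.0, 447.0], [6.0, 8.0], 82] all [[836.0, 460.0], [21.0, 63.0], 21] [135  51  45] [106  57  36]
```

Heights separate the violet cartons: 135 mm at (135,195), 100 mm at (197,214) and 70 mm at (237,215). The middle one, at world (0.431, -0.127), is the one wanted. The look-alikes are the white bottle (287,221), red tea (291,178) and blue jar (285,282). I'll move above the incense carton for a close look.

servo_tool([
  [[100,0.0155,0.028,0.0085,0],[100,0.0155,0.028,0.0085,0],[100,0.0155,0.028,0.0085,0],[100,0.0155,0.028,0.0085,0],[100,0.0155,0.028,0.0085,0],[100,0.0155,0.028,0.0085,0],[100,0.0155,0.028,0.0085,0],[100,0.0155,0.028,0.0085,0]],
])

```text
time: 0.9
tool_pos: [0.3071, -0.3722, 0.3131]
tool_rot: [-0.0, 0.989, 0.148, -0.0]
contact_force: [0.1, -0.5, 0.4]
gripper_width: 1.0
grasp_force: 0.0
```

servo_tool([
  [[100,0.0155,0.028,0.0085,0],[100,0.0155,0.028,0.0085,0],[100,0.0155,0.028,0.0085,0],[100,0.0155,0.028,0.0085,0],[100,0.0155,0.028,0.0085,0],[100,0.0155,0.028,0.0085,0],[100,0.0155,0.028,0.0085,0],[100,0.0155,0.028,0.0085,0]],
])

```text
time: 1.7
tool_pos: [0.4311, -0.1483, 0.3812]
tool_rot: [-0.0, 0.989, 0.148, -0.0]
contact_force: [0.6, -0.4, 0.2]
gripper_width: 1.002
grasp_force: 0.0
```

```bash
cat >> h.py <<'E'
from scipy.spatial.transform import Rotation as Ro
def wrist(n):
    s=manip.state(); f=grab_frame("wrist"); save(f,n)
    w,x,y,z=s["tool_rot"]; R=Ro.from_quat([x,y,z,w]).as_matrix(); T=np.array(f["T_tool_cam"])
    Z=f["z_map"]; v,u=np.mgrid[:Z.shape[0],:Z.shape[1]]
    P=np.stack([(u-f["cx"])/f["fx"]*Z,(v-f["cy"])/f["fy"]*Z,Z],-1)
    W=(P@T[:3,:3].T+T[:3,3])@R.T+s["tool_pos"]; W[Z<=0]=np.nan
    yaw=np.degrees(np.arctan2(R[1,0],R[0,0])); print("t",round(s["time"],2),"tcp",s["tool_pos"].round(4),"yaw",round(yaw,1),"w",s["gripper_width"])
    return W,f["pixels"]
def fit(W,C,x,y,zlo,zhi,r=.045):
    k=np.isfinite(W[...,2])&(np.hypot(W[...,0]-x,W[...,1]-y)<r)&(W[...,2]>zlo)&(W[...,2]<zhi)
    if k.sum()<30: print("few",k.sum());return
    P=W[k]; q=cv2.minAreaRect((P[:,:2]*1000).astype(np.float32))
    print(k.sum(),"rect",np.round(q[0],1),np.round(q[1],1),round(q[2],1),"med z",np.median(P[:,2]).round(4),"rgb",C[k].mean(0).astype(int))
def trayfit(W,C,c,ang,offs,kind):
    hsv=cv2.cvtColor(C,cv2.COLOR_RGB2HSV) if C.ndim==3 else cv2.cvtColor(C[:,None],cv2.COLOR_RGB2HSV)[:,0]
    col=(hsv[...,0]>45)&(hsv[...,0]<85)&(hsv[...,1]>90) if kind=="g" else hsv[...,1]<40
    for z0,z1,nm in((.018,.03,"rim"),):
        d=W[...,:2]-np.array(c); k=col&(W[...,2]>z0)&(W[...,2]<z1)&(np.hypot(d[...,0],d[...,1])<.16)
        if k.sum()<30: continue
        q=cv2.minAreaRect((W[k][:,:2]*1000).astype(np.float32)); print(nm,k.sum(),np.round(q[0],1),np.round(q[1],1),round(q[2],1))
E
python3 - <<'E'
from h import *
W,C=wrist("w1"); fit(W,C,.431,-.127,.09,.108); fit(W,C,.473,-.06,.06,.08,.03); fit(W,C,.564,-.135,.085,.1,.03)
trayfit(W,C,(.484,-.307),-3,None,"g")
d=np.load("pc.npz")
for s in(0,1):
    k=d["src"]==s
    for c,kd in(((.484,-.307),"g"),((.502,.335),"w")): trayfit(d["W"][k],d["C"][k],c,0,None,kd)
E
```

```text
t 1.7 tcp [ 0.4311 -0.1483  0.3812] yaw 17.0 w 1.0018542625332125
1024 rect [ 430.5 -127.8] [36.3 35.4] 15.7 med z 0.0993 rgb [117  77 142]
471 rect [472.4 -60.1] [24.4 24.8] 46.4 med z 0.0673 rgb [138  95 162]
511 rect [ 562.9 -136.2] [25.2 24.4] 19.1 med z 0.0933 rgb [ 91 156 104]
rim 2887 [ 482.5 -308.7] [ 85.5 257. ] 87.0
rim 1552 [ 483.1 -309.8] [ 85.7 259.4] 87.1
rim 578 [502.6 333.8] [ 87.7 184.1] 79.4
rim 641 [ 483. -306.] [ 89.2 253.5] 86.4
rim 1838 [501.9 337.6] [ 86.2 183.5] 79.6
```

View pics/w1.png

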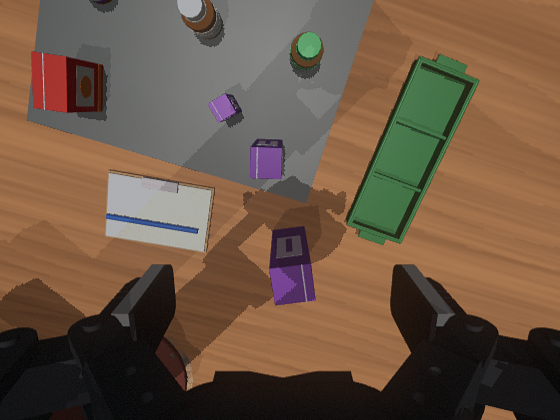

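The crop shows the wanted violet carton at (267,160), measured 36 x 36 x 99 mm. The small one is at (225,107), the tall one at (292,265), and the green tray at (415,150). I'll descend on the 100 mm carton.

servo_tool([
  [[100,0,0.005,-0.035,-1.3],[100,0,0.005,-0.035,0],[100,0,0.005,-0.035,0],[100,-0.0006,0.0055,-0.035,0],[100,0,0,-0.035,0],[100,0,0,-0.035,0],[100,0,0,-0.035,0],[100,0,0,-0.035,0]],
])

```text
time: 2.55
tool_pos: [0.4297, -0.1291, 0.0996]
tool_rot: [-0.0, 0.991, 0.137, -0.0]
contact_force: [0.4, -1.0, 0.3]
gripper_width: 1.002
grasp_force: 0.0
```

servo_tool([
  [[100,0,0,-0.014,0],[100,0,0,-0.01,0],[100,0,0,-0.01,0],[100,0,0,0,0],[0,0,0,0,0],[0,0,0,0,0],[0,0,0,0,0],[0,0,0,0,0]],
])

```text
time: 3.35
tool_pos: [0.4308, -0.1294, 0.0682]
tool_rot: [0.0, 0.991, 0.137, 0.001]
contact_force: [-0.4, -0.0, 2.5]
gripper_width: 0.414
grasp_force: 61.1
```

servo_tool([
  [[0,0,0,0,0],[0,0,0,0,0],[0,0,0,0,0],[0,0,0,0,0],[0,0,0,0,0],[0,0,0,0,0],[0,0,0,0,0],[0,0,0,0,0]],
])

```text
time: 4.15
tool_pos: [0.4308, -0.1294, 0.0682]
tool_rot: [0.0, 0.991, 0.137, 0.001]
contact_force: [-1.0, 0.8, 5.7]
gripper_width: 0.415
grasp_force: 61.5
```

servo_tool([
  [[0,0,0,0.02,0],[0,0,0,0.035,0],[0,0,0,0.045,0],[0,0,0,0.045,0],[0,0,0.02,0.005,0],[0,0.003,0.036,0,-2.2],[0,0.003,0.036,0,-2.2],[0,0.003,0.036,0,-2.2]],
])

```text
time: 4.95
tool_pos: [0.4388, 0.0, 0.2167]
tool_rot: [-0.0, 0.997, 0.078, -0.0]
contact_force: [0.5, -0.2, -0.8]
gripper_width: 0.415
grasp_force: 61.0
```

servo_tool([
  [[0,0.003,0.04,0,-2.2],[0,0.003,0.04,0,-2.2],[0,0.003,0.04,0,-2.2],[0,0.003,0.04,0,-2.2],[0,0.003,0.04,0,-2.2],[0,0.003,0.04,0,-2.2],[0,0.003,0.04,0,-2.2],[0,0.003,0.04,0,-2.2]],
])

```text
time: 5.75
tool_pos: [0.4626, 0.3204, 0.2163]
tool_rot: [0.0, 0.997, -0.075, -0.001]
contact_force: [-0.1, -0.4, 0.1]
gripper_width: 0.417
grasp_force: 61.0
```

Run:
```python
from h import *
W,C=wrist("w2"); trayfit(W,C,(.502,.336),0,None,"w"); fit(W,C,.565,.13,.085,.1,.03); fit(W,C,.685,.139,.075,.095,.05)
```

```text
t 5.75 tcp [0.4626 0.3204 0.2163] yaw -8.6 w 0.41698064039940336
rim 4652 [503.1 335.7] [ 84.8 180.3] 79.9
688 rect [560.5 137.3] [18.5 13.3] 3.0 med z 0.0926 rgb [ 97  56 122]
few 0
```

View pics/w2.png

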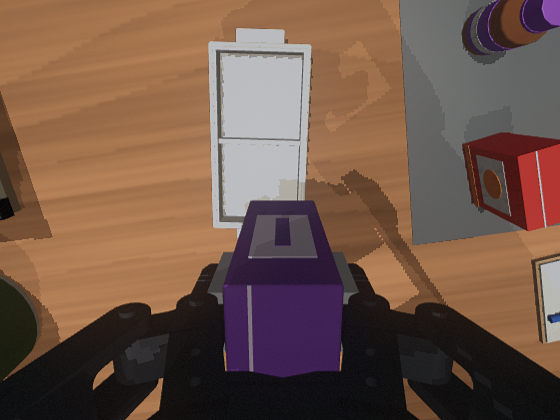

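The carton hangs straight in the grip, and the white tray is at (260,130), centre (0.503, 0.336). I'll set the carton down in the near compartment.

servo_tool([
  [[0,0.003,0.0218,0,-1.5],[0,0,0,-0.02,0],[0,0,0,-0.03,0],[0,0,0,-0.03,0],[0,0,0,-0.03,0],[0,0,0,-0.016,0],[0,0,0,-0.008,0],[0,0,0,0,0]],
])

```text
time: 6.6
tool_pos: [0.4657, 0.3403, 0.0823]
tool_rot: [0.001, 0.996, -0.087, -0.001]
contact_force: [-1.5, 0.5, 0.0]
gripper_width: 0.416
grasp_force: 61.0
```

servo_tool([
  [[0,0,0,-0.004,0],[0,0,0,-0.003,0],[0,0,0,-0.002,0],[0,0,0,0,0],[0,0,0,0,0],[0,0,0,0,0],[0,0,0,0,0],[0,0,0,0,0]],
])

```text
time: 7.4
tool_pos: [0.4662, 0.3407, 0.0744]
tool_rot: [-0.0, 0.996, -0.087, 0.0]
contact_force: [0.2, -0.4, -0.8]
gripper_width: 0.417
grasp_force: 61.0
```

servo_tool([
  [[0,0,0,-0.0015,0],[0,0,0,0,0],[45,0,0,0,0],[50,0,0,0,0],[60,0,0,0,0],[80,0,0,0,0],[100,0,0,0,0],[100,0,0,0,0]],
])

```text
time: 8.2
tool_pos: [0.4662, 0.3407, 0.0728]
tool_rot: [-0.0, 0.996, -0.087, 0.0]
contact_force: [0.1, 0.0, -0.2]
gripper_width: 0.997
grasp_force: 0.0
```

servo_tool([
  [[100,0,0,0,0],[100,0,0,0.01,0],[100,0,0,0.03,0],[100,0,0,0.04,0],[100,0,0,0.045,0],[100,0,0,0.045,0],[100,0,0,0.045,0],[100,0,0,0.045,0]],
])

```text
time: 9.0
tool_pos: [0.4658, 0.3405, 0.3357]
tool_rot: [-0.0, 0.996, -0.087, 0.001]
contact_force: [0.2, -0.9, 0.1]
gripper_width: 1.0
grasp_force: 0.0
```

servo_tool([
  [[100,0.005,-0.035,0,1],[100,0.01,-0.035,0,1],[100,0.01,-0.035,0,1],[100,0.01,-0.035,0,1],[100,0.01,-0.035,0,1],[100,0.01,-0.01,0,1],[100,0.01,0,0,1],[100,0,0,0,1]],
])

```text
time: 9.8
tool_pos: [0.5319, 0.1557, 0.3331]
tool_rot: [-0.0, 1.0, -0.017, 0.0]
contact_force: [0.0, 0.7, -0.5]
gripper_width: 1.001
grasp_force: 0.0
```

Run:
```python
from h import *
W,C=wrist("w3"); fit(W,C,.565,.13,.085,.1,.03); fit(W,C,.685,.139,.075,.095,.05); fit(W,C,.466,.342,.09,.12,.04); fit(W,C,.682,-.014,.062,.08,.05)
```

```text
t 9.8 tcp [0.5319 0.1557 0.3331] yaw -2.0 w 1.0014346875887588
528 rect [565.  130.1] [25.1 24.7] 87.8 med z 0.0933 rgb [141  93 163]
1892 rect [675.7 137.7] [42.1 38. ] 6.1 med z 0.0843 rgb [167 166  83]
1362 rect [466.1 340.7] [36.5 37.1] 80.5 med z 0.1032 rgb [101  59 125]
2169 rect [673.4 -13.5] [55.7 38.1] 85.8 med z 0.0714 rgb [157 110  54]
```

View pics/w3.png

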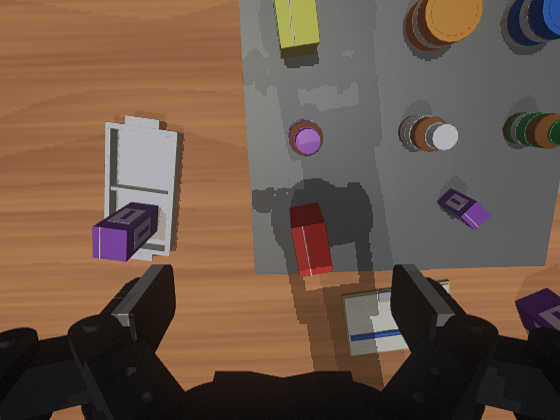

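The incense carton stands in the white tray at (127,230), top at 0.103 m. The violet bottle is at (306,137), world (0.565, 0.130). I'll grip it next.

servo_tool([
  [[100,0.0166,-0.0128,-0.01,0],[100,0.0165,-0.0128,-0.03,0],[100,0,0,-0.04,0],[100,0,0,-0.045,0],[100,0,0,-0.045,0],[100,0,0,-0.045,0],[100,0,0,-0.03,0],[100,0,0,-0.02,0]],
])

```text
time: 10.65
tool_pos: [0.5619, 0.1312, 0.0644]
tool_rot: [0.0, 1.0, -0.016, -0.002]
contact_force: [-0.2, 0.7, 1.2]
gripper_width: 0.995
grasp_force: 0.0
```

servo_tool([
  [[100,0,0,-0.015,0],[100,0,0,-0.01,0],[100,0,0,0,0],[0,0,0,0,0],[0,0,0,0,0],[0,0,0,0,0],[0,0,0,0,0],[0,0,0,0,0]],
])

```text
time: 11.45
tool_pos: [0.5654, 0.1301, 0.0443]
tool_rot: [-0.0, 1.0, -0.017, 0.001]
contact_force: [-0.7, 1.0, 5.0]
gripper_width: 0.423
grasp_force: 60.5
```

servo_tool([
  [[0,0,0,0.02,0],[0,0,0,0.035,0],[0,0,0,0.045,0],[0,0,0.01,0.045,-1],[0,-0.005,0.035,0.005,-1.4],[0,-0.005,0.035,0,-1.4],[0,-0.005,0.04,0,-1.4],[0,-0.005,0.04,0,-1.4]],
])

```text
time: 12.25
tool_pos: [0.5437, 0.2912, 0.1925]
tool_rot: [0.0, 0.997, -0.076, -0.0]
contact_force: [1.0, 0.3, -0.3]
gripper_width: 0.428
grasp_force: 60.1
```

servo_tool([
  [[0,-0.005,0.0387,0,-1.4],[0,0,0,0,0],[0,0,0,-0.02,0],[0,0,0,-0.03,0],[0,0,0,-0.035,0],[0,0,0,-0.03,0],[0,0,0,-0.015,0],[0,0,0,0,0]],
])

```text
time: 13.05
tool_pos: [0.5373, 0.3272, 0.0596]
tool_rot: [0.002, 0.996, -0.087, -0.003]
contact_force: [0.6, -0.3, -1.4]
gripper_width: 0.428
grasp_force: 60.3
```

servo_tool([
  [[0,0,0,-0.007,0],[0,0,0,-0.004,0],[0,0,0,-0.003,0],[0,0,0,-0.002,0],[0,0,0,0,0],[0,0,0,0,0],[0,0,0,0,0],[0,0,0,0,0]],
])

```text
time: 13.85
tool_pos: [0.54, 0.3291, 0.0483]
tool_rot: [-0.0, 0.996, -0.087, 0.001]
contact_force: [-1.6, -0.5, 5.4]
gripper_width: 0.427
grasp_force: 60.9
```

servo_tool([
  [[0,0,0,0,0],[45,0,0,0,0],[50,0,0,0,0],[60,0,0,0,0],[80,0,0,0,0],[100,0,0,0,0],[100,0,0,0,0],[100,0,0,0.01,0]],
])

```text
time: 14.65
tool_pos: [0.5381, 0.3281, 0.0554]
tool_rot: [0.001, 0.996, -0.087, -0.002]
contact_force: [-0.3, -0.2, -0.1]
gripper_width: 0.999
grasp_force: 0.0
```

servo_tool([
  [[100,0,0,0.03,0],[100,0,0,0.04,0],[100,0,0,0.045,0],[100,0,0,0.045,0],[100,0,0,0.045,0],[100,0,0,0.045,0],[100,0.01,-0.02,0.02,2],[100,0.015,-0.03,0,2]],
])

```text
time: 15.45
tool_pos: [0.5655, 0.28, 0.3342]
tool_rot: [-0.002, 0.999, -0.05, 0.005]
contact_force: [-0.2, -0.3, 0.3]
gripper_width: 0.998
grasp_force: 0.0
```

servo_tool([
  [[100,0.015,-0.035,0,2],[100,0.015,-0.035,0,2],[100,0.015,-0.035,0,2],[100,0.015,-0.03,0,2],[100,0.015,0,0,2],[100,0,0,0,1],[100,0,0,0,1],[100,0,0,0,0]],
])

```text
time: 16.25
tool_pos: [0.6387, 0.1444, 0.3272]
tool_rot: [-0.0, 0.999, 0.053, 0.0]
contact_force: [-0.2, 0.1, 0.1]
gripper_width: 1.001
grasp_force: 0.0
```

Run:
```python
from h import *
W,C=wrist("w4"); fit(W,C,.54,.329,.085,.105,.03); fit(W,C,.685,.139,.078,.095,.05); fit(W,C,.466,.342,.09,.12,.04); fit(W,C,.682,-.014,.066,.08,.05)
```

```text
t 16.25 tcp [0.6387 0.1444 0.3272] yaw 6.1 w 1.000893475837404
581 rect [540.3 329.3] [24.9 25.8] 14.1 med z 0.0971 rgb [115  68 139]
2309 rect [684.6 138.5] [59.8 37.8] 6.0 med z 0.0844 rgb [179 177  90]
848 rect [466.6 341.1] [36.4 37.3] 80.0 med z 0.1031 rgb [ 98  57 121]
2260 rect [682.6 -13.9] [54.9 55. ] 69.7 med z 0.0715 rgb [171 122  61]
```

View pics/w4.png

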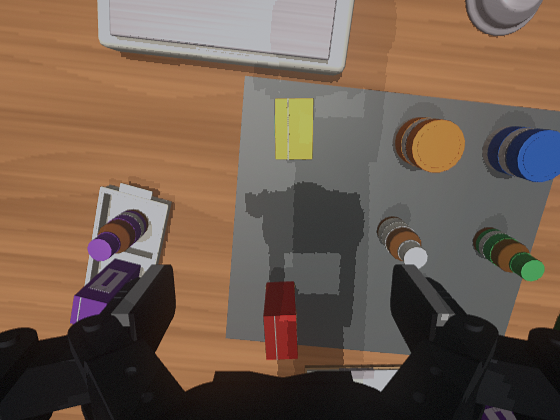

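Both white-tray items stand upright at (120,232) and (105,290). The yellow tea is at (294,128), world (0.6846, 0.1385), turned 6°, and the orange jar is at (431,145).

servo_tool([
  [[100,0.02,-0.003,-0.01,0],[100,0.0259,-0.0029,-0.03,0],[100,0,0,-0.04,0],[100,0,0,-0.045,0],[100,0,0,-0.045,0],[100,0,0,-0.045,0],[100,0,0,-0.03,0],[100,0,0,-0.015,0]],
])

```text
time: 17.1
tool_pos: [0.6823, 0.1384, 0.0626]
tool_rot: [0.0, 0.999, 0.053, -0.003]
contact_force: [-0.4, -0.0, 0.2]
gripper_width: 1.005
grasp_force: 0.0
```

servo_tool([
  [[100,0,0,-0.01,0],[100,0,0,-0.007,0],[100,0,0,0,0],[0,0,0,0,0],[0,0,0,0,0],[0,0,0,0,0],[0,0,0,0,0],[0,0,0,0,0]],
])

```text
time: 17.9
tool_pos: [0.686, 0.1379, 0.051]
tool_rot: [-0.0, 0.999, 0.052, 0.001]
contact_force: [0.3, 0.6, 4.9]
gripper_width: 0.437
grasp_force: 60.4
```

servo_tool([
  [[0,0,0,0.02,0],[0,0,0,0.035,0],[0,0,0,0.045,0],[0,0,0,0.045,0],[0,-0.0065,-0.0204,0.005,0],[0,-0.01,-0.03,0,-0.8],[0,-0.01,-0.04,0,-0.8],[0,-0.01,-0.04,0,-0.8]],
])

```text
time: 18.7
tool_pos: [0.6475, 0.0063, 0.1987]
tool_rot: [0.0, 0.999, 0.032, -0.001]
contact_force: [-0.2, 0.2, -0.7]
gripper_width: 0.442
grasp_force: 60.0
```

servo_tool([
  [[0,-0.01,-0.04,0,-0.8],[0,-0.01,-0.04,0,-0.8],[0,-0.01,-0.04,0,-0.8],[0,-0.01,-0.04,0,-0.8],[0,-0.01,-0.04,0,-0.8],[0,-0.01,-0.04,0,-0.8],[0,-0.01,-0.03,0,-0.8],[0,-0.01,-0.02,0,-0.8]],
])

```text
time: 19.5
tool_pos: [0.5671, -0.2848, 0.1986]
tool_rot: [-0.0, 1.0, -0.026, -0.001]
contact_force: [0.7, 0.5, -0.7]
gripper_width: 0.436
grasp_force: 60.1
```

servo_tool([
  [[0,-0.01,-0.03,0,0],[0,0,0,0,0],[0,0,0,-0.02,0],[0,0,0,-0.03,0],[0,0,0,-0.035,0],[0,0,0,-0.03,0],[0,0,0,0,0],[0,0,0,0,0]],
])

```text
time: 20.3
tool_pos: [0.5582, -0.3119, 0.0842]
tool_rot: [-0.001, 1.0, -0.024, -0.001]
contact_force: [-0.0, -1.0, 0.3]
gripper_width: 0.44
grasp_force: 60.2
```

Run:
```python
from h import *
W,C=wrist("w5"); trayfit(W,C,(.4825,-.3085),0,None,"g"); fit(W,C,.5595,-.3125,.11,.14,.05)
```

```text
t 20.3 tcp [ 0.5582 -0.3119  0.0842] yaw -2.8 w 0.43978427925464697
rim 4551 [ 576.  -314.2] [84.6 70.6] 87.0
33786 rect [ 566.3 -312.7] [99.1 43.5] 86.9 med z 0.1184 rgb [74 64 33]
```

View pics/w5.png

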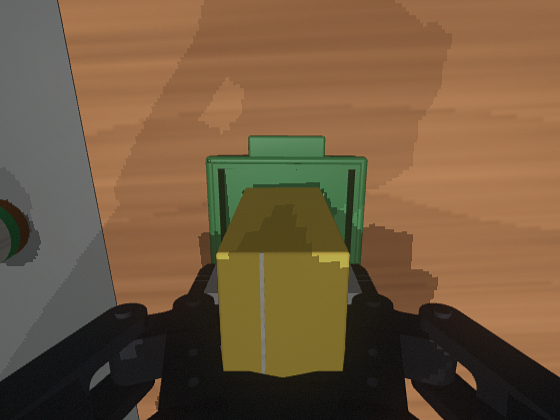

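The tea hangs straight over the far green compartment (tray rim 207–367 px, carton 218–350 px). I'll lower it.

servo_tool([
  [[0,0,0,-0.01,0],[0,0,0,-0.008,0],[0,0,0,-0.005,0],[0,0,0,-0.003,0],[0,0,0,-0.002,0],[0,0,0,-0.001,0],[0,0,0,0,0],[0,0,0,0,0]],
])

```text
time: 21.15
tool_pos: [0.5588, -0.3127, 0.0561]
tool_rot: [0.0, 1.0, -0.024, 0.0]
contact_force: [-0.9, 0.4, -0.5]
gripper_width: 0.437
grasp_force: 60.2
```

servo_tool([
  [[0,0,0,-0.0015,0],[0,0,0,0,0],[45,0,0,0,0],[50,0,0,0,0],[60,0,0,0,0],[80,0,0,0,0],[100,0,0,0,0],[100,0,0,0,0]],
])

```text
time: 21.95
tool_pos: [0.5587, -0.3126, 0.0543]
tool_rot: [-0.0, 1.0, -0.024, -0.0]
contact_force: [-0.0, -1.2, 0.4]
gripper_width: 0.998
grasp_force: 0.0
```

servo_tool([
  [[100,0,0,0.01,0],[100,0,0,0.03,0],[100,0,0,0.04,0],[100,0,0,0.045,0],[100,0,0,0.045,0],[100,0,0,0.01,0],[100,0.0125,0.025,0,0],[100,0.0125,0.03,0,0]],
])

```text
time: 22.75
tool_pos: [0.5839, -0.258, 0.2357]
tool_rot: [0.001, 1.0, -0.026, 0.001]
contact_force: [1.1, 0.5, -1.5]
gripper_width: 1.001
grasp_force: 0.0
```

servo_tool([
  [[100,0.0125,0.035,0,0],[100,0.0125,0.035,0,0],[100,0.0125,0.035,0,0],[100,0.0125,0.035,0,0],[100,0.0125,0.035,0,0],[100,0.0125,0.035,0,0],[100,0.0125,0.034,0,0],[100,0.0115,0,0,0]],
])

```text
time: 23.55
tool_pos: [0.6828, -0.0094, 0.2342]
tool_rot: [-0.001, 1.0, -0.022, -0.0]
contact_force: [-0.1, -0.7, 0.5]
gripper_width: 0.999
grasp_force: 0.0
```

Run:
```python
from h import *
W,C=wrist("w6"); fit(W,C,.6826,-.0139,.066,.08,.05); f=grab_frame("scene"); save(f,"s1"); fit(cloud(f),f["pixels"],.559,-.312,.075,.1,.05)
```

```text
t 23.55 tcp [ 0.6828 -0.0094  0.2342] yaw -2.5 w 0.9987843965103428
3486 rect [682.9 -14.5] [55. 55.] 69.1 med z 0.0716 rgb [160 105  56]
832 rect [ 558.7 -313.6] [38.9 64.3] 87.1 med z 0.0893 rgb [201 190  15]
```

View pics/s1.png

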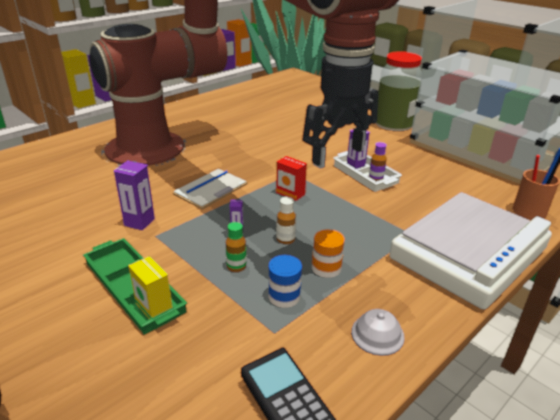

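The tea stands in the green tray at (151,288), and the white-tray order at (366,160) is fine. I'll grip the orange jar at (328,254), world (0.683, -0.0145).

servo_tool([
  [[100,0,-0.005,-0.01,0],[100,0,0,-0.03,0],[100,0,0,-0.035,0],[100,0,0,-0.04,0],[100,0,0,-0.035,0],[100,0,0,-0.02,0],[100,0,0,-0.01,0],[100,0,0,-0.007,0]],
])

```text
time: 24.45
tool_pos: [0.6819, -0.0198, 0.0462]
tool_rot: [0.0, 1.0, -0.025, -0.001]
contact_force: [0.2, -0.1, 1.4]
gripper_width: 1.002
grasp_force: 0.0
```

servo_tool([
  [[100,0,0,0,0],[100,0,0,0,0],[0,0,0,0,0],[0,0,0,0,0],[0,0,0,0,0],[0,0,0,0,0],[0,0,0,0,0],[0,0,0,0,0]],
])

```text
time: 25.25
tool_pos: [0.6839, -0.0186, 0.0491]
tool_rot: [0.0, 1.0, -0.024, 0.001]
contact_force: [-0.3, 0.5, 5.7]
gripper_width: 0.644
grasp_force: 63.6
```

servo_tool([
  [[0,0,0,0.02,0],[0,0,0,0.035,0],[0,0,0,0.045,0],[0,0,0,0.045,0],[0,-0.01,-0.015,0.005,0],[0,-0.02,-0.029,0,0],[0,-0.022,-0.032,0,0],[0,-0.022,-0.032,0,0]],
])

```text
time: 26.05
tool_pos: [0.6068, -0.1274, 0.1955]
tool_rot: [-0.0, 1.0, -0.024, -0.001]
contact_force: [0.2, -0.1, -1.1]
gripper_width: 0.641
grasp_force: 63.6
```

servo_tool([
  [[0,-0.022,-0.032,0,0],[0,-0.022,-0.032,0,0],[0,-0.022,-0.032,0,0],[0,-0.022,-0.032,0,0],[0,-0.022,-0.032,0,0],[0,-0.017,-0.022,0,-0.3],[0,0,0,0,0],[0,0,0,-0.02,0]],
])

```text
time: 26.85
tool_pos: [0.4822, -0.3101, 0.1791]
tool_rot: [0.001, 1.0, -0.028, 0.002]
contact_force: [0.1, -1.0, -0.7]
gripper_width: 0.641
grasp_force: 63.7
```

servo_tool([
  [[0,0,0,-0.03,0],[0,0,0,-0.03,0],[0,0,0,-0.02,0],[0,0,0,-0.01,0],[0,0,0,0,0],[0,0,0,0,0],[0,0,0,0,0],[0,0,0,0,0]],
])

```text
time: 27.65
tool_pos: [0.4825, -0.3092, 0.0889]
tool_rot: [0.001, 1.0, -0.027, 0.001]
contact_force: [-0.1, 0.0, -1.5]
gripper_width: 0.64
grasp_force: 63.7
```

Run:
```python
from h import *
W,C=wrist("w7"); fit(W,C,.4825,-.3085,.1,.13,.05)
```

```text
t 27.65 tcp [ 0.4825 -0.3092  0.0889] yaw -3.1 w 0.6400892187731642
24761 rect [ 485.1 -309.1] [49.4 98.3] 2.3 med z 0.1116 rgb [101  57  29]
```

View pics/w7.png

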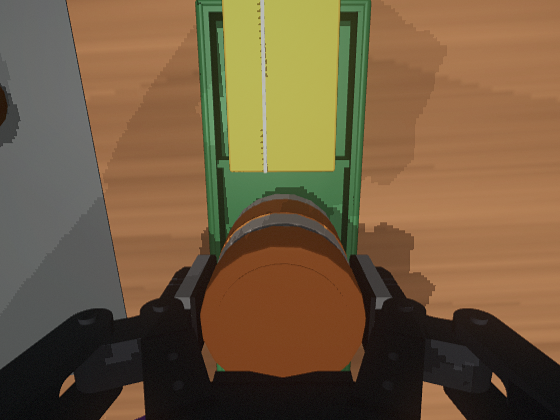

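The jar is upright and centred on the middle compartment (jar 200–365 px, tea ahead at (285,90)). I'll lower it.

servo_tool([
  [[0,0,0,-0.014,0],[0,0,0,-0.01,0],[0,0,0,-0.006,0],[0,0,0,-0.004,0],[0,0,0,-0.002,0],[0,0,0,0,0],[0,0,0,0,0],[0,0,0,0,0]],
])

```text
time: 28.5
tool_pos: [0.4819, -0.3088, 0.053]
tool_rot: [-0.0, 1.0, -0.027, -0.0]
contact_force: [-4.6, 3.5, 10.5]
gripper_width: 0.641
grasp_force: 64.7
```

servo_tool([
  [[0,0,0,0.0005,0],[67,0,0,0,0],[72,0,0,0,0],[85,0,0,0,0],[100,0,0,0,0],[100,0,0,0,0],[100,0,0,0.01,0],[100,0,0,0.03,0]],
])

```text
time: 29.3
tool_pos: [0.4797, -0.3069, 0.0892]
tool_rot: [-0.002, 1.0, -0.027, -0.003]
contact_force: [0.7, -0.5, -0.1]
gripper_width: 1.0
grasp_force: 0.0
```

servo_tool([
  [[100,0,0,0.045,0],[100,0,0,0.045,0],[100,0,0,0.045,0],[100,0.005,0.015,0.015,0],[100,0.013,0.03,0,0],[100,0.015,0.035,0,0],[100,0.018,0.035,0,0],[100,0.015,0.03,0,0]],
])

```text
time: 30.1
tool_pos: [0.548, -0.1613, 0.2416]
tool_rot: [-0.0, 1.0, -0.027, -0.0]
contact_force: [0.1, 0.6, -0.1]
gripper_width: 0.999
grasp_force: 0.0
```

servo_tool([
  [[100,0.01,0.02,0,0],[100,0.005,0.008,0,0],[100,0,0,0,0],[100,0,0,0,0],[100,0,0,-0.01,0],[100,0,0,-0.02,0],[100,0,0,0,0],[100,0,0,0,0]],
])

```text
time: 30.9
tool_pos: [0.5619, -0.1361, 0.2109]
tool_rot: [-0.0, 1.0, -0.028, -0.001]
contact_force: [0.7, 0.0, 0.3]
gripper_width: 0.997
grasp_force: 0.0
```

Run:
```python
from h import *
W,C=wrist("w8"); fit(W,C,.563,-.136,.088,.1,.03); f=grab_frame("scene"); save(f,"s2"); fit(cloud(f),f["pixels"],.4825,-.3085,.07,.085,.04)
```

```text
t 30.9 tcp [ 0.5619 -0.1361  0.2109] yaw -3.2 w 0.9972548964207648
1035 rect [ 563.6 -136.4] [25.2 25.2] 71.0 med z 0.0933 rgb [ 57 112  68]
596 rect [ 482.3 -309.4] [53.9 54.9] 46.9 med z 0.0769 rgb [217 144   5]
```

View pics/w8.png

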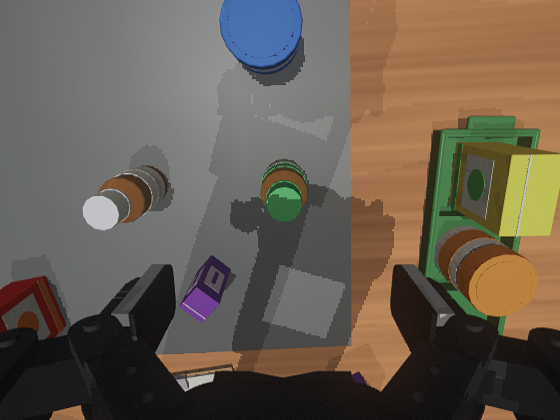

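The jar (490,270) and tea (505,190) stand in the tray, and the green bottle is at (284,190), world (0.5636, -0.1364). I'll grip it.

servo_tool([
  [[100,0.0015,0,-0.01,0],[100,0,0,-0.03,0],[100,0,0,-0.035,0],[100,0,0,-0.035,0],[100,0,0,-0.025,0],[100,0,0,-0.015,0],[100,0,0,-0.01,0],[100,0,0,-0.0075,0]],
])

```text
time: 31.8
tool_pos: [0.5648, -0.1358, 0.0444]
tool_rot: [0.0, 1.0, -0.027, 0.001]
contact_force: [-0.5, -0.4, -0.1]
gripper_width: 1.004
grasp_force: 0.0
```

servo_tool([
  [[100,0,0,0,0],[100,0,0,0,0],[0,0,0,0,0],[0,0,0,0,0],[0,0,0,0,0],[0,0,0,0,0],[0,0,0,0,0],[0,0,0,0,0]],
])

```text
time: 32.6
tool_pos: [0.5648, -0.1359, 0.0452]
tool_rot: [0.0, 1.0, -0.027, 0.001]
contact_force: [-0.8, -0.2, 4.1]
gripper_width: 0.426
grasp_force: 60.4
```

servo_tool([
  [[0,0,0,0.02,0],[0,0,0,0.035,0],[0,0,0,0.045,0],[0,0,0,0.045,0],[0,-0.01,-0.012,0.005,0],[0,-0.0225,-0.024,0,0],[0,-0.0225,-0.024,0,0],[0,-0.0225,-0.024,0,0]],
])

```text
time: 33.4
tool_pos: [0.485, -0.2198, 0.1928]
tool_rot: [-0.001, 1.0, -0.027, -0.001]
contact_force: [0.8, -0.2, -1.1]
gripper_width: 0.426
grasp_force: 60.2
```

servo_tool([
  [[0,-0.0225,-0.024,0,0],[0,-0.0225,-0.024,0,0],[0,-0.02,-0.021,0,0],[0,-0.0145,-0.0155,0,0],[0,0,0,0,0],[0,0,0,-0.02,0],[0,0,0,-0.03,0],[0,0,0,-0.03,0]],
])

```text
time: 34.2
tool_pos: [0.4074, -0.3034, 0.113]
tool_rot: [-0.0, 1.0, -0.027, 0.0]
contact_force: [0.3, 0.1, -0.7]
gripper_width: 0.426
grasp_force: 60.2
```

servo_tool([
  [[0,0,0,-0.025,0],[0,0,0,-0.015,0],[0,0,0,0,0],[0,0,0,0,0],[0,0,0,0,0],[0,0,0,0,0],[0,0,0,0,0],[0,0,0,0,0]],
])

```text
time: 35.0
tool_pos: [0.4075, -0.3044, 0.075]
tool_rot: [0.0, 1.0, -0.027, 0.0]
contact_force: [-0.8, -0.1, -0.8]
gripper_width: 0.425
grasp_force: 60.2
```

Position matches the near compartment (0.4066, -0.3045). I'll lower the last 26 mm.

servo_tool([
  [[0,0,0,-0.01,0],[0,0,0,-0.006,0],[0,0,0,-0.004,0],[0,0,0,-0.003,0],[0,0,0,-0.002,0],[0,0,0,-0.001,0],[0,0,0,0,0],[0,0,0,0,0]],
])

```text
time: 35.8
tool_pos: [0.4075, -0.3043, 0.0492]
tool_rot: [0.0, 1.0, -0.027, 0.0]
contact_force: [-1.4, 2.7, 5.3]
gripper_width: 0.422
grasp_force: 60.8
```

servo_tool([
  [[0,0,0,0,0],[45,0,0,0,0],[50,0,0,0,0],[60,0,0,0,0],[80,0,0,0,0],[100,0,0,0,0],[100,0,0,0,0],[100,0,0,0.01,0]],
])

```text
time: 36.6
tool_pos: [0.4062, -0.3031, 0.0571]
tool_rot: [-0.001, 1.0, -0.027, -0.001]
contact_force: [-0.1, 0.3, -1.1]
gripper_width: 1.002
grasp_force: 0.0
```

servo_tool([
  [[100,0,0,0.03,0],[100,0,0,0.04,0],[100,0,0,0.045,0],[100,0,0,0.045,0],[100,0,0,0.045,0],[100,0,0,0.04,0],[100,0,0,0,0],[100,0,0,0,0]],
])

```text
time: 37.4
tool_pos: [0.4075, -0.3044, 0.3054]
tool_rot: [0.001, 1.0, -0.027, 0.001]
contact_force: [-0.1, -0.4, -0.4]
gripper_width: 1.0
grasp_force: 0.0
```

Run:
```python
from h import *
W,C=wrist("w9"); fit(W,C,.407,-.304,.085,.11,.03)
for n in("scene","side"):
    f=grab_frame(n); save(f,n+"9"); W=cloud(f);C=f["pixels"]; print(n)
    for x,y,h in((.5587,-.313,.085),(.482,-.309,.072),(.407,-.304,.094),(.540,.329,.094),(.466,.341,.1),(.564,-.006,.09),(.444,.126,.081),(.684,-.127,.068)): fit(W,C,x,y,h-.004,h+.012,.04)
a=cv2.imread("pics/scene9.png");b=cv2.imread("pics/side9.png"); cv2.imwrite("pics/fin.png",cv2.resize(np.vstack([a[90:330],b[80:390]]),None,fx=1.05,fy=1.05))
```

```text
t 37.4 tcp [ 0.4075 -0.3044  0.3054] yaw -3.1 w 1.0003876116274653
601 rect [ 406.5 -303.8] [24.8 25.7] 86.9 med z 0.0973 rgb [ 79 143  90]
scene
730 rect [ 558.6 -313.4] [38.7 62.7] 87.4 med z 0.0896 rgb [201 178  12]
610 rect [ 482.3 -309.8] [55.6 54.6] 11.8 med z 0.0769 rgb [207 123   4]
149 rect [ 408.  -305.6] [24.8 27.1] 36.9 med z 0.0981 rgb [ 52 141  66]
73 rect [541.2 326. ] [23.6 24.1] 36.9 med z 0.098 rgb [133  72 150]
152 rect [466.1 339.6] [40.9 38.5] 81.8 med z 0.1042 rgb [121  68 143]
115 rect [565.6  -9. ] [23.5 24. ] 46.9 med z 0.0942 rgb [188 188 183]
313 rect [445.4 125.4] [60.6 44.6] 9.4 med z 0.0853 rgb [191  48  35]
665 rect [ 685.3 -129.3] [54.7 55.8] 77.5 med z 0.0729 rgb [ 37 103 180]
side
235 rect [ 558.9 -308.4] [43.9 61.6] 85.1 med z 0.0888 rgb [193 172  52]
232 rect [ 479.6 -303.6] [55.2 53.5] 31.5 med z 0.0761 rgb [201 121  37]
72 rect [ 407.  -300.4] [23.7 24.7] 52.6 med z 0.0975 rgb [ 66 142  74]
237 rect [539.2 331.5] [25.  25.5] 19.6 med z 0.0972 rgb [151  85 181]
641 rect [465.5 343.1] [36.8 37.3] 79.4 med z 0.1034 rgb [137  78 172]
103 rect [563.6  -5.2] [24.1 27.1] 28.9 med z 0.0936 rgb [194 196 194]
600 rect [443.9 128.5] [60.5 40.9] 8.1 med z 0.0847 rgb [206  59  51]
282 rect [ 683.2 -124.3] [53.6 56.7] 31.3 med z 0.0719 rgb [ 47 101 176]
```

View pics/fin.png

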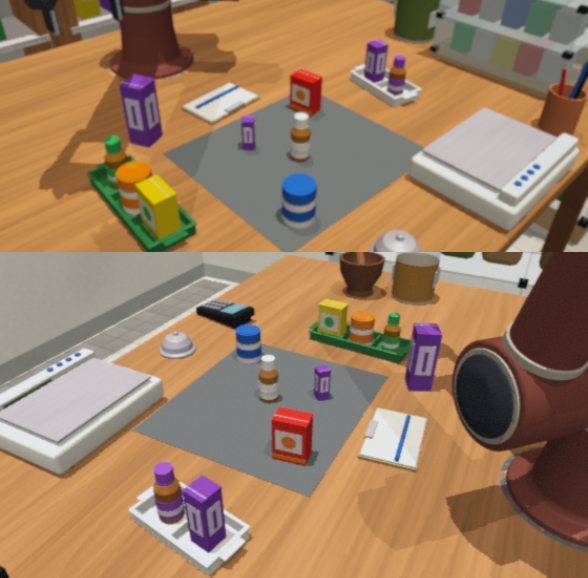

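Both trays are filled and everything is upright: the green tray at (135,200), the white tray at (385,80). The unordered stock has not moved. I'll hand the job in.

```bash
python3 -c "
from plant import manip; print(manip.job_done())"
```

```text
the job is handed in; nothing more can be done
None
```

I handed the job in at about 37 s on the robot's clock: all five ordered items stand upright in their own compartments of the right trays, and the unordered stock is still where it stood. That is from the final camera check; the hand-in itself returned no verdict.

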